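Find the weak wood strip and mark it

TASK

Three clamped wood strips stick out towards you and one of them is weak. Going from your left to your right, press the free tip of each gently down to its stop, hold it there for a moment and let it spring back, feeling how stiff it is; then stand the steel weight upright on top of the clamp block of the weakest strip and let go. Do not force the strips against their stops, and leave the glue bottle and the chisel where they are.

Things in the scene. Friction and masses are not known exactly. Their poses are not given: they have to be found in the camera images.
- board: flat plywood board, 310 (x) x 300 (y) x 12 mm thick, fixed on the bench and carrying the three stations side by side, 100 mm apart; origin at the centre of its underside; its x axis points away from the robot (within 0.2 rad), its y axis to the robot's left
- tip_a (a point): pressing point of strip a: on its upper face and centre line, 10 mm in from the free end, 75 mm above the bench at rest; x axis along the strip from free end to clamp, z up. Plain pale wood, 24 mm wide, 3 mm thick, 120 mm standing free, level, out of its clamp towards the robot. 12 mm lower this point stands at 63 mm and the strip is on its stop, a dark wood block under the tip
- tip_b (a point): the same point on strip b, which looks just like strip a
- tip_c (a point): the same point on strip c, which looks just like strip a
- strip_a (a joint): downward bend of strip a, rad: 0 when level (its own weight bends it by under 0.005 at rest), 0.11 on the stop; it springs back. At the pressing point a sound strip takes about 11 N to reach the stop, the weak one about 4 N, in proportion on the way; the stop itself is hard. The letters a, b, c tell neither the order on the board nor which strip is weak
- strip_b (a joint): the same for strip b
- strip_c (a joint): the same for strip c
- pad_a (a point): centre of the clear flat top of strip a's dark wood clamp block, 105 mm above the bench; axes as the board's. The clear top is 60 mm wide (y), reaching 35 mm from here to the robot's side and 35 mm beyond, where two bolt heads 7 mm high begin. It lies 145 mm behind the strip's pressing point; the blocks are equally high, 40 mm apart
- pad_b (a point): the same point on strip b's clamp block
- pad_c (a point): the same point on strip c's clamp block
- weight_center (a point): plain steel marker weight, round, about 0.35 kg (0.25 to 0.45), standing upright on the bench to the left or right of the board: base 42 mm in diameter and 24 mm high, above it (from 30 mm up) a round grip 28 mm in diameter reaching to 64 mm; this point is on its axis, 32 mm above its underside; z is its axis
- glue_center (a point): bystander: white glue bottle with an orange cap, 56 mm in diameter, 150 mm high, standing on the bench on the side of the board where the weight is not; this point is at its centre, 75 mm up
- chisel_mid (a point): bystander: chisel with an orange handle, about 200 mm long and 28 mm thick, lying on the bench at the robot's right of the board, pointing away from the robot; this point is where blade and handle meet
Not all that is in view belongs to the job. There is more than one size of the part that bears weight_center; the job needs the largest.

How it is judged:
By the outcome, as a careful person would: the job done as asked, in the order asked, and still so for the second after the job is handed in, with the robot touching nothing.
It also fails if it takes over 72 s, if anything falls off the work surface, if the arm or the gripper's body presses on something with over 40 N, if the wrist force passes 120 N, or if a joint passes its speed limit or range.

ROBOT

A 6-joint arm with a two-finger parallel gripper is mounted at the origin on the work surface. World frame = base frame: x ahead of the robot, y to its left, z up, the work surface at z = 0. Lengths are in m, angles in rad, forces in N, time in s.
With the tool pointing down it reaches from about 0.275 to 0.85 m from the base axis. Payload 19 kg.
Tool frame: the origin (TCP) lies midway between the tips of the shut fingers; the grasp point (between the pads) lies bot.pinch_z behind it (bot.pinch_z is the distance from the TCP to the grasp point, in m); z points along the fingers, y is the line along which they close (so a half turn about z gives the same grasp; the last joint's range is limited). The gripper opens to 85 mm and grips with 20 to 120 N. Pads are 22 mm wide; open, the fingers measure 114 mm over their backs; the gripper's body (76 mm by 85 mm) begins 54 mm behind the grasp point. The pads swing forward as they close: fully open they stand 13 mm farther back than shut.
Start: joints at [1.03, 0.15, 1.437, -0, 1.554, -0.134], TCP at [0.228, 0.528, 0.207] pointing down, gripper open.
Joint ranges: [-2.8, 2.8], [-0.68, 2.1], [0.12, 2.68], [-1.39, 4.53], [0.16, 2.79], [-2.81, 2.81]. Speed limits (rad/s): [1.89, 1.89, 2.22, 3.01, 3.01, 3.01].

INTERFACE

Orientations are given as a unit quaternion [w, x, y, z].
In Python, from workcell import bot, viewer gives the robot as it stands.
- The arm moves only by the tool apply_moves, never from a script. Its argument "plan" is a list of rows, each a list of 3 entries, a list of its own where there are three numbers: the turn, a rotation vector about the tool's x, y, z as a fraction of full scale, then the shift along the tool's x, y, z as a fraction of full scale, then the opening, from 0 (shut) to 1 (fully open). In form: [[[ax, ay, az], [dx, dy, dz], claw], ...]. A call has 1 to 10 rows; each row shifts and turns the commanded pose from where the row before left it, along the tool's axes as they then stand; what a row does not reach is not made up. Full scale, the value 1, is 5 cm for a shift and 0.12 rad for a turn. A row lasts 1/10 s, in which the tool goes at most 50 mm and 8.59 degrees, less where a joint would pass 70% of its speed; a pose out of reach is approached as far as the arm can. A call with a number of a shift or a turn outside -1 to 1 is refused whole. A call with a gripper value outside its range is refused whole. The fingers move at their own pace and stop on an object; the grip force is fixed at half the most. Time passes only in rows, so rows that do not move let the fingers close. It gives the time, the measured TCP pose, the force, the opening and the grip force at its end, in the units of the state.
- bot.read_state(): the state, without advancing time (a new reading comes with each control period).
- viewer.grab_frame(name): name is "scene" or "top"; returns (picture, depth): 384x512x3 uint8, red, green, blue; 384x512 float32, m along the optical axis (not along the pixel's ray), 0 where there is no reading.
- viewer.camera_params(name): a dict with "intrinsics" (3x3 intrinsics, pixels), "world_to_cam" (4x4, takes a point from world to camera coordinates). Camera axes: x right, y up, looking along -z (the intrinsics and any distortion apply to the point x, -y, -z); pixel columns grow to the right and rows downward; lengths in m; the calibration is good to about 2 mm. A picture is of the moment at which its call begins. camera_params takes no time and is no camera call.
- bot.finish_job(): hands the job in; it is judged then, once.
Trained networks look in the newest picture that a camera, given by its name, has taken for a name from the list of things; names that differ only in an ending like _2 or _b are one class to them, and where a whole thing is asked for, a point or a joint stands for the part that bears it (a point fixed in the world has none). Each returns a list of dicts, best first, with "p" (0 to 1); they miss things now and then, are a little off and sometimes report something else, mostly with a low value. They report only what shows in the picture. A call takes as long as a camera call. They do not tell look-alikes from the thing itself.
- viewer.trace(name, camera): "mask" (384x512 bool, what is visible of it).
- viewer.spot_point(name, camera): "position" ([x, y, z] in m, in world coordinates, good to about 4 mm: a listed point, or the origin of a listed thing).
The state is a dict: "t": time; "qpos": joint angles; "qd": joint speeds; "effort": joint torques, N m; "position": TCP position; "tcp_rot": TCP orientation; "ft_force": force on the tool from outside, world axes, zero at the start; "moment": the same for the moment, N m; "opening": finger opening in m; "gripper_force": force on a finger pad.
Only numpy, scipy, OpenCV 4.12 (cv2) and the standard library are available. Lean on these libraries where they do the work, as an engineer would, in place of code of your own. Each camera call takes 0.05 s, during which the arm holds its last target. There are 200 camera calls.

## Working session

There is one attempt and no reset: what is moved stays moved. The work goes in short steps, Python scripts to look and compute and a tool call to move; the robot and the scene stay as the last step left them, time stands still between calls to the robot, and variables do not carry over. Pictures are saved under pics/ and viewed, at most 10 in all, crops included, and the job is handed in when it is done.

Besides the shell and the picture viewer there is one more tool, called in YAML: its name, and indented under it one key for each argument. apply_moves: Moves the arm, as the interface text tells. Its arguments: {"type":"object","properties":{"plan":{"type":"array","items":{"type":"array"}}},"required":["plan"]}

```bash
mkdir -p pics; python3 - <<'E'
from workcell import bot, viewer
import cv2, numpy as np
s=bot.read_state(); print(s, bot.pinch_z)
for c in ("scene","top"):
    im,d=viewer.grab_frame(c); cv2.imwrite(f"pics/{c}0.png",im[:,:,::-1])
    np.savez(f"{c}0.npz",im=im,d=d)
    for n in ("tip_a","pad_a","weight_center","glue_center","chisel_mid","board"):
        print(c,n,[(np.round(r["position"],3).tolist(),round(r["p"],2)) for r in viewer.spot_point(n,c)])
E
```

```text
{'t': 0.0, 'qpos': array([ 1.03002796e+00,  1.50968520e-01,  1.43800212e+00, -2.94734555e-05,
        1.55378485e+00, -1.34000079e-01]), 'qd': array([ 5.72097210e-04, -8.76155355e-05, -5.13557138e-04, -2.86100739e-04,
        2.51492267e-03, -2.10439972e-03]), 'effort': array([ 6.29105707e-03, -7.13048744e+01, -5.70873821e+01,  4.16262337e-04,
        9.00654530e-03, -7.98502401e-05]), 'position': array([0.22738627, 0.52784337, 0.20609982]), 'tcp_rot': array([-1.78558544e-04,  2.01984586e-01,  9.79388528e-01, -5.53521168e-04]), 'ft_force': array([-0.2333417 , -0.94121103,  0.13183762]), 'moment': array([0.04489681, 0.00519458, 0.07536098]), 'gripper_force': 0.0, 'opening': 0.08564382374985628} 0.0187
scene tip_a [([0.481, 0.051, 0.075], 0.76), ([0.507, -0.046, 0.071], 0.61), ([0.506, -0.149, 0.077], 0.6), ([0.616, -0.328, 0.012], 0.47)]
scene pad_a [([0.628, 0.064, 0.106], 0.8), ([0.616, -0.33, 0.014], 0.73), ([0.645, -0.136, 0.107], 0.69), ([0.649, -0.035, 0.109], 0.59)]
scene weight_center [([0.423, 0.323, 0.028], 0.55), ([0.394, 0.399, 0.025], 0.55), ([0.395, 0.246, 0.025], 0.52)]
scene glue_center [([0.444, -0.326, 0.074], 0.77), ([0.642, -0.139, 0.103], 0.36)]
scene chisel_mid [([0.616, -0.328, 0.012], 0.67)]
scene board [([0.599, -0.034, 0.0], 0.56)]
top tip_a [([0.501, -0.145, 0.074], 0.89), ([0.486, 0.049, 0.076], 0.78), ([0.506, -0.043, 0.076], 0.66)]
top pad_a [([0.653, -0.035, 0.105], 0.94), ([0.648, -0.136, 0.106], 0.83), ([0.628, 0.061, 0.108], 0.57)]
top weight_center [([0.399, 0.396, 0.023], 0.61), ([0.418, 0.325, 0.034], 0.59), ([0.628, 0.064, 0.107], 0.59), ([0.393, 0.247, 0.028], 0.46)]
top glue_center [([0.445, -0.326, 0.07], 0.66)]
top chisel_mid [([0.616, -0.33, 0.014], 0.59)]
top board [([0.596, -0.037, -0.001], 0.67)]
```

View pics/scene0.png

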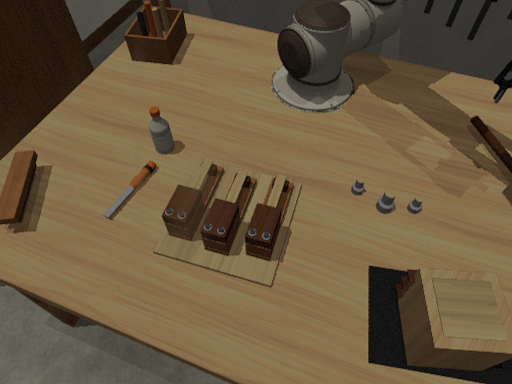

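View pics/top0.png

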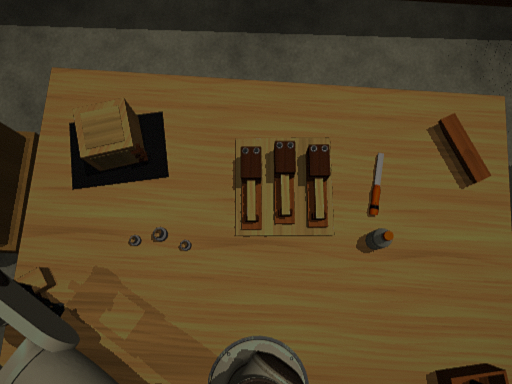

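The scene picture shows three strips with clamp blocks at the centre. The bottle and chisel are on the robot's right, and three small weights are on its left. In the top picture the weight candidates are at about (160,234), (135,240) and (185,245). The middle one at (160,234) looks largest, which fits the 42 mm base, so I'll confirm it with a crop and depth.

```bash
cat > h.py <<'E'
import numpy as np
from workcell import viewer
def cloud(c,d):
    p=viewer.camera_params(c); K=np.array(p["intrinsics"]); T=np.linalg.inv(p["world_to_cam"])
    v,u=np.mgrid[:d.shape[0],:d.shape[1]]
    P=np.stack([(u-K[0,2])/K[0,0]*d,-(v-K[1,2])/K[1,1]*d,-d,np.ones_like(d)],-1)
    return (P@T.T)[...,:3]
E
python3 - <<'E'
import numpy as np,cv2
from h import *
for c in ("scene","top"):
    z=np.load(f"{c}0.npz"); P=cloud(c,z["d"]); 
    for w in ((.395,.247),(.42,.324),(.397,.397)):
        m=(np.hypot(P[...,0]-w[0],P[...,1]-w[1])<.035)&(z["d"]>0)
        Q=P[m]; hi=Q[Q[:,2]>.012]; top=Q[Q[:,2]>Q[:,2].max()-.012]
        print(c,w,"n",len(hi),"zmax",Q[:,2].max().round(3),"lo",hi.min(0).round(3),"hi",hi.max(0).round(3),"topmean",top.mean(0).round(3))
    # strips
    for n,t in enumerate(((.484,.05),(.506,-.045),(.503,-.147))):
        m=(abs(P[...,2]-.075)<.008)&(abs(P[...,1]-t[1]-.01)<.035)&(P[...,0]>t[0]-.03)&(P[...,0]<t[0]+.11)&(z["im"].sum(-1)>230)
        Q=P[m]; print(c,"strip",n,len(Q),"xmin",Q[:,0].min().round(3),"z",Q[:,2].mean().round(4),"fit y=a(x-.5)+b",np.polyfit(Q[:,0]-.5,Q[:,1],1).round(4), "near",np.median(Q[Q[:,0]<Q[:,0].min()+.02],0).round(4))
        p=(abs(P[...,2]-.105)<.006)&(abs(P[...,1]-t[1]-.01)<.045)&(P[...,0]>t[0]+.05)&(P[...,0]<t[0]+.25)
        r=cv2.minAreaRect(P[p][:,:2].astype(np.float32)*1000); print("   block",np.round(r[0]),np.round(r[1]),round(r[2],1))
z=np.load("scene0.npz")["im"][160:230,330:440,::-1]; a=cv2.resize(z,None,fx=5,fy=5,interpolation=2)
cv2.imwrite("pics/w.png",a)
E
```

```text
scene (0.395, 0.247) n 108 zmax 0.048 lo [0.379 0.228 0.012] hi [0.41  0.26  0.048] topmean [0.402 0.244 0.042]
scene (0.42, 0.324) n 212 zmax 0.064 lo [0.405 0.303 0.012] hi [0.444 0.343 0.064] topmean [0.432 0.321 0.057]
scene (0.397, 0.397) n 119 zmax 0.049 lo [0.391 0.381 0.012] hi [0.415 0.413 0.049] topmean [0.407 0.395 0.043]
scene strip 0 302 xmin 0.471 z 0.0735 fit y=a(x-.5)+b [0.0738 0.0517] near [0.4835 0.0506 0.0731]
   block [641.  63.] [98. 60.] 4.2
scene strip 1 300 xmin 0.497 z 0.0733 fit y=a(x-.5)+b [ 0.0757 -0.0485] near [ 0.5069 -0.0483  0.0731]
   block [665. -36.] [97. 61.] 4.9
scene strip 2 285 xmin 0.492 z 0.0737 fit y=a(x-.5)+b [ 0.0797 -0.1487] near [ 0.5031 -0.148   0.0735]
   block [ 661. -136.] [96. 61.] 4.5
top (0.395, 0.247) n 63 zmax 0.047 lo [0.381 0.228 0.013] hi [0.409 0.259 0.047] topmean [0.393 0.238 0.042]
top (0.42, 0.324) n 119 zmax 0.065 lo [0.403 0.302 0.012] hi [0.443 0.343 0.065] topmean [0.42  0.313 0.059]
top (0.397, 0.397) n 74 zmax 0.049 lo [0.384 0.382 0.012] hi [0.414 0.412 0.049] topmean [0.397 0.39  0.043]
top strip 0 278 xmin 0.476 z 0.0758 fit y=a(x-.5)+b [0.0571 0.0531] near [0.486  0.0516 0.0756]
   block [642.  62.] [96. 58.] 4.3
top strip 1 287 xmin 0.5 z 0.0754 fit y=a(x-.5)+b [ 0.0842 -0.0486] near [ 0.51   -0.0468  0.0757]
   block [664. -36.] [95. 59.] 3.5
top strip 2 301 xmin 0.496 z 0.0757 fit y=a(x-.5)+b [ 0.0708 -0.148 ] near [ 0.5048 -0.1474  0.0756]
   block [ 661. -136.] [96. 59.] 3.0
```

View pics/w.png

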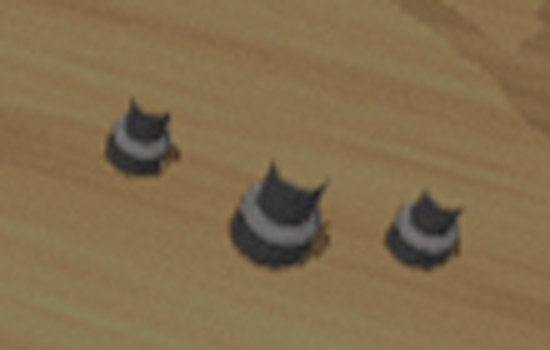

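Of the weights at scene crop (275,220), (140,145) and (425,235), the middle one is 64 mm high with a base of about 41 mm. The other two are about 48 mm high, so the middle one at world (0.423, 0.323) is the one meant. I'll press first: turn to the board's yaw (about 0.075) and shut the gripper.

apply_moves:
  plan:
    - [[0,0,-0.8],[0,0,0],0]
    - [[0,0,-0.8],[0,0,0],0]
    - [[0,0,-0.8],[0,0,0],0]
    - [[0,0,-0.8],[0,0,0],0]
    - [[0,0,-0.8],[0,0,0],0]
    - [[0,0,0],[0,0,0],0]
    - [[0,0,0],[0,0,0],0]

```text
t: 1.4
position: [0.2275, 0.528, 0.2067]
tcp_rot: [-0.0, -0.035, 0.999, -0.0]
ft_force: [1.3, 0.1, -0.6]
opening: -0.0001
gripper_force: 0.0
```

```bash
cat > go.py <<'E'
import sys,numpy as np
from workcell import bot
from scipy.spatial.transform import Rotation as R
s=bot.read_state(); w,x,y,z=s["tcp_rot"]; M=R.from_quat([x,y,z,w]).as_matrix()
print("t",s["t"].__round__(2),"pos",s["position"].round(4),"F",s["ft_force"].round(2),"open",round(s["opening"],4),"grip",round(s["gripper_force"],1))
print("toolx",M[:,0].round(3),"tooly",M[:,1].round(3),"toolz",M[:,2].round(3),"yang",np.arctan2(M[1,1],M[0,1]).round(4),"q",s["qpos"].round(2))
for a in sys.argv[1:]:
    t=np.array(eval(a),float); print(a,"tool shift/0.05:",(M.T@(t-s["position"])/.05).round(3))
E
python3 go.py ".484,.051,.2"
```

```text
t 1.4 pos [0.2275 0.528  0.2067] F [ 1.28  0.14 -0.61] open -0.0001 grip 0.0
toolx [-0.998 -0.07   0.   ] tooly [-0.07   0.998 -0.   ] toolz [-0. -0. -1.] yang 1.6411 q [ 1.03  0.15  1.44 -0.    1.55 -0.61]
.484,.051,.2 tool shift/0.05: [-4.447 -9.877  0.134]
```

apply_moves:
  plan:
    - [[0,0,0],[-0.22,-0.5,0],0]
    - [[0,0,0],[-0.22,-0.5,0],0]
    - [[0,0,0],[-0.22,-0.5,0],0]
    - [[0,0,0],[-0.22,-0.5,0],0]
    - [[0,0,0],[-0.22,-0.5,0],0]
    - [[0,0,0],[-0.22,-0.5,0],0]
    - [[0,0,0],[-0.22,-0.5,0],0]
    - [[0,0,0],[-0.22,-0.5,0],0]
    - [[0,0,0],[-0.22,-0.5,0],0]
    - [[0,0,0],[-0.22,-0.5,0],0]

```text
t: 2.4
position: [0.3559, 0.2858, 0.2068]
tcp_rot: [0.0, -0.035, 0.999, 0.0]
ft_force: [-0.1, 0.3, 0.9]
opening: -0.0002
gripper_force: 0.0
```

apply_moves:
  plan:
    - [[0,0,0],[-0.22,-0.5,0],0]
    - [[0,0,0],[-0.22,-0.5,0],0]
    - [[0,0,0],[-0.22,-0.5,0],0]
    - [[0,0,0],[-0.22,-0.5,0],0]
    - [[0,0,0],[-0.22,-0.5,0],0]
    - [[0,0,0],[-0.22,-0.5,0],0]
    - [[0,0,0],[-0.22,-0.5,0],0]
    - [[0,0,0],[-0.22,-0.5,0],0]
    - [[0,0,0],[0,0,0],0]
    - [[0,0,0],[0,0,0],0]

```text
t: 3.4
position: [0.4579, 0.0935, 0.2066]
tcp_rot: [-0.0, -0.035, 0.999, 0.0]
ft_force: [0.1, -0.5, -0.1]
opening: 0.0
gripper_force: 0.0
```

```bash
python3 go.py ".484,.051,.08"
```

```text
t 3.4 pos [0.4579 0.0935 0.2066] F [ 0.1  -0.45 -0.14] open 0.0 grip 0.0
toolx [-0.998 -0.07   0.   ] tooly [-0.07   0.998  0.   ] toolz [-0.  0. -1.] yang 1.6409 q [ 0.04 -0.08  1.67  0.    1.55 -1.6 ]
.484,.051,.08 tool shift/0.05: [-0.462 -0.885  2.532]
```

apply_moves:
  plan:
    - [[0,0,0],[-0.23,-0.44,0],0]
    - [[0,0,0],[-0.23,-0.44,0],0]
    - [[0,0,0],[0,0,0.5],0]
    - [[0,0,0],[0,0,0.5],0]
    - [[0,0,0],[0,0,0.5],0]
    - [[0,0,0],[0,0,0.5],0]
    - [[0,0,0],[0,0,0.3],0]
    - [[0,0,0],[0,0,0.2],0]
    - [[0,0,0],[0,0,0],0]
    - [[0,0,0],[0,0,0],0]

```text
t: 4.4
position: [0.4843, 0.0519, 0.0824]
tcp_rot: [0.0, -0.037, 0.999, -0.0]
ft_force: [0.2, -0.1, 0.4]
opening: -0.0001
gripper_force: 0.0
```

apply_moves:
  plan:
    - [[0,0,0],[0,0,0.05],0]
    - [[0,0,0],[0,0,0.05],0]
    - [[0,0,0],[0,0,0.04],0]
    - [[0,0,0],[0,0,0.04],0]
    - [[0,0,0],[0,0,0],0]
    - [[0,0,0],[0,0,0],0]

```text
t: 5.0
position: [0.484, 0.0515, 0.0727]
tcp_rot: [-0.0, -0.037, 0.999, -0.0]
ft_force: [0.7, 0.5, 0.5]
opening: 0.0001
gripper_force: 0.0
```

```bash
python3 go.py ".484,.051,.067"; python3 - <<'E'
from workcell import viewer
import cv2
im,_=viewer.grab_frame("scene"); cv2.imwrite("pics/p1.png",cv2.resize(im[90:290,150:350,::-1],None,fx=3,fy=3,interpolation=2))
E
```

```text
t 5.0 pos [0.484  0.0515 0.0727] F [0.74 0.45 0.46] open 0.0001 grip 0.0
toolx [-0.997 -0.073  0.   ] tooly [-0.073  0.997 -0.   ] toolz [-0. -0. -1.] yang 1.644 q [-0.05  0.05  1.82 -0.    1.26 -1.7 ]
.484,.051,.067 tool shift/0.05: [ 0.001 -0.01   0.114]
```

View pics/p1.png

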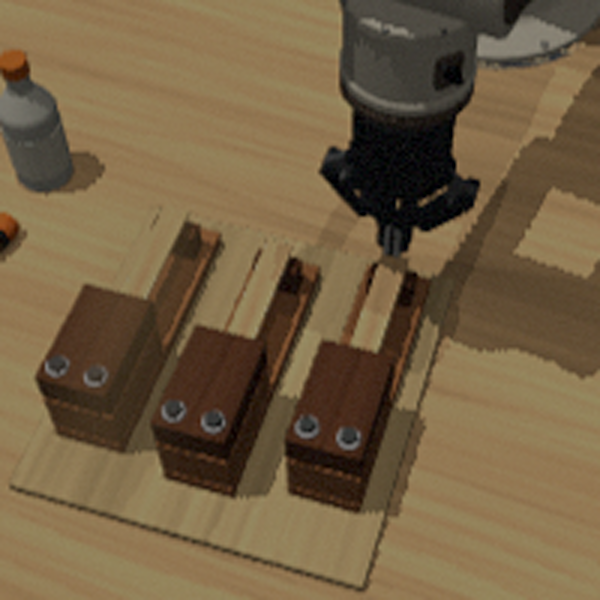

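The shut fingers stand on the left strip's tip at crop (393,250). I'll press on in small steps.

apply_moves:
  plan:
    - [[0,0,0],[0,0,0.04],0]
    - [[0,0,0],[0,0,0.04],0]
    - [[0,0,0],[0,0,0.03],0]
    - [[0,0,0],[0,0,0],0]
    - [[0,0,0],[0,0,0],0]

```text
t: 5.55
position: [0.484, 0.0515, 0.0672]
tcp_rot: [-0.0, -0.037, 0.999, -0.0]
ft_force: [-0.6, -0.1, 0.2]
opening: -0.0
gripper_force: 0.0
```

apply_moves:
  plan:
    - [[0,0,0],[0,0,0.01],0]
    - [[0,0,0],[0,0,0.01],0]
    - [[0,0,0],[0,0,0.01],0]
    - [[0,0,0],[0,0,0],0]

```text
t: 5.95
position: [0.484, 0.0515, 0.0656]
tcp_rot: [-0.0, -0.037, 0.999, -0.0]
ft_force: [-0.2, 0.3, 1.0]
opening: 0.0003
gripper_force: 0.0
```

```bash
cat > bend.py <<'E'
from h import *
import cv2,sys
ims={}
for c in ("scene","top"):
    im,d=viewer.grab_frame(c); P=cloud(c,d); ims[c]=im
    for n,t in enumerate(((.484,.051),(.508,-.048),(.504,-.148))):
        a=P[...,0]-t[0]; l=P[...,1]-t[1]-.074*a
        o=[]
        for k in np.arange(-.01,.1,.02):
            m=(abs(a-k-.01)<.01)&(abs(l)<.008)&(P[...,2]<.085)&(P[...,2]>.055)
            o.append((int(m.sum()),round(float(np.median(P[m][:,2]))*1000,1) if m.any() else None))
        print(c,n,o)
if len(sys.argv)>1: cv2.imwrite(sys.argv[1],cv2.resize(ims["scene"][150:270,200:320,::-1],None,fx=5,fy=5,interpolation=2))
E
python3 bend.py pics/p2.png; python3 go.py
```

```text
scene 0 [(29, 72.8), (39, 73.4), (41, 73.0), (42, 73.6), (43, 73.4), (3, 74.8)]
scene 1 [(36, 72.7), (42, 73.2), (40, 73.6), (40, 73.1), (42, 73.1), (2, 74.5)]
scene 2 [(35, 73.5), (38, 73.4), (38, 73.5), (41, 73.8), (40, 73.6), (4, 74.3)]
top 0 [(0, None), (0, None), (0, None), (0, None), (0, None), (0, None)]
top 1 [(30, 74.3), (15, 75.0), (5, 76.5), (0, None), (1, 80.7), (11, 77.1)]
top 2 [(37, 76.3), (40, 75.6), (38, 76.2), (34, 75.0), (35, 76.2), (38, 76.3)]
t 6.05 pos [0.4841 0.0515 0.0657] F [ 0.01 -0.21 -0.7 ] open 0.0 grip 0.0
toolx [-0.997 -0.073  0.   ] tooly [-0.073  0.997 -0.   ] toolz [-0. -0. -1.] yang 1.644 q [-0.05  0.06  1.83 -0.    1.25 -1.7 ]
```

View pics/p2.png

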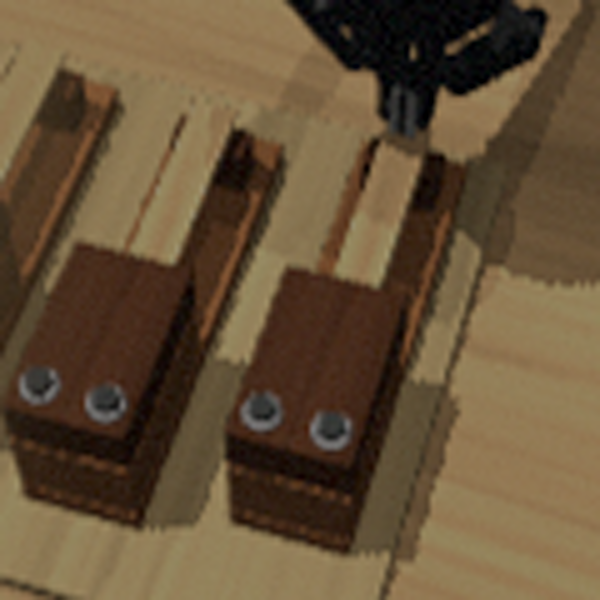

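```bash
python3 - <<'E'
from h import *
im,d=viewer.grab_frame("scene"); P=cloud("scene",d)
for v in range(165,188,2):
    print(v,[(u,)+tuple((P[v,u]*1000).round().astype(int)) for u in range(277,288,2)])
p=viewer.camera_params("scene");K=np.array(p["intrinsics"])
for q in ((.484,.0515,.0657),(.484,.051,.075),(.474,.050,.075)):
    c=np.array(p["world_to_cam"])@np.r_[q,1]; print(q,K[0,0]*c[0]/-c[2]+K[0,2],K[1,1]*-c[1]/-c[2]+K[1,2],p.keys())
E
```

```text
165 [(277, np.int64(498), np.int64(43), np.int64(138)), (279, np.int64(496), np.int64(48), np.int64(138)), (281, np.int64(485), np.int64(50), np.int64(126)), (283, np.int64(496), np.int64(58), np.int64(142)), (285, np.int64(498), np.int64(63), np.int64(147)), (287, np.int64(491), np.int64(67), np.int64(141))]
167 [(277, np.int64(498), np.int64(44), np.int64(131)), (279, np.int64(497), np.int64(48), np.int64(131)), (281, np.int64(497), np.int64(53), np.int64(133)), (283, np.int64(498), np.int64(59), np.int64(137)), (285, np.int64(497), np.int64(64), np.int64(138)), (287, np.int64(492), np.int64(67), np.int64(134))]
169 [(277, np.int64(493), np.int64(42), np.int64(116)), (279, np.int64(497), np.int64(49), np.int64(124)), (281, np.int64(495), np.int64(53), np.int64(124)), (283, np.int64(497), np.int64(59), np.int64(128)), (285, np.int64(495), np.int64(64), np.int64(129)), (287, np.int64(389), np.int64(41), np.int64(-3))]
171 [(277, np.int64(491), np.int64(42), np.int64(107)), (279, np.int64(495), np.int64(49), np.int64(114)), (281, np.int64(1052), np.int64(214), np.int64(835)), (283, np
[... 2196 characters left out ...]
int64(490), np.int64(66), np.int64(58)), (287, np.int64(487), np.int64(71), np.int64(57))]
187 [(277, np.int64(513), np.int64(52), np.int64(72)), (279, np.int64(510), np.int64(56), np.int64(70)), (281, np.int64(511), np.int64(62), np.int64(74)), (283, np.int64(491), np.int64(61), np.int64(48)), (285, np.int64(491), np.int64(66), np.int64(50)), (287, np.int64(485), np.int64(71), np.int64(46))]
(0.484, 0.0515, 0.0657) 280.6753678861471 179.88078328169647 dict_keys(['intrinsics', 'world_to_cam'])
(0.484, 0.051, 0.075) 280.6600120910293 177.62270857486007 dict_keys(['intrinsics', 'world_to_cam'])
(0.474, 0.05, 0.075) 281.58377688422246 174.65623579045686 dict_keys(['intrinsics', 'world_to_cam'])
```

The fingertips' lower edge shows at about z 0.088 in the depth, the strip is still level and there is no force. So the tips are still above the strip, and I'll go on down by feel.

apply_moves:
  plan:
    - [[0,0,0],[0,0,0.02],0]
    - [[0,0,0],[0,0,0.02],0]
    - [[0,0,0],[0,0,0.02],0]
    - [[0,0,0],[0,0,0.02],0]
    - [[0,0,0],[0,0,0.02],0]
    - [[0,0,0],[0,0,0],0]

```text
t: 6.7
position: [0.484, 0.0515, 0.0605]
tcp_rot: [-0.0, -0.037, 0.999, -0.0]
ft_force: [0.5, 0.5, 0.1]
opening: -0.0002
gripper_force: 0.0
```

apply_moves:
  plan:
    - [[0,0,0],[0,0,0.02],0]
    - [[0,0,0],[0,0,0.02],0]
    - [[0,0,0],[0,0,0.02],0]
    - [[0,0,0],[0,0,0],0]

```text
t: 7.1
position: [0.484, 0.0515, 0.0576]
tcp_rot: [-0.0, -0.037, 0.999, -0.0]
ft_force: [0.5, 0.3, 0.2]
opening: -0.0002
gripper_force: 0.0
```

```bash
python3 bend.py; python3 go.py
```

```text
scene 0 [(14, 73.9), (44, 73.2), (41, 73.3), (38, 73.5), (43, 73.6), (2, 75.0)]
scene 1 [(37, 73.4), (38, 73.2), (41, 72.9), (42, 73.1), (43, 73.6), (3, 74.3)]
scene 2 [(38, 73.4), (35, 73.7), (39, 73.2), (35, 73.7), (42, 73.2), (3, 73.2)]
top 0 [(0, None), (0, None), (0, None), (0, None), (0, None), (0, None)]
top 1 [(32, 76.0), (15, 76.4), (5, 76.5), (0, None), (2, 74.7), (15, 77.1)]
top 2 [(38, 75.3), (39, 75.6), (40, 75.9), (35, 76.0), (32, 75.3), (38, 76.2)]
t 7.2 pos [0.484  0.0515 0.0577] F [ 0.03  0.44 -0.2 ] open -0.0003 grip 0.0
toolx [-0.997 -0.073  0.   ] tooly [-0.073  0.997 -0.   ] toolz [-0. -0. -1.] yang 1.644 q [-0.05  0.07  1.84 -0.    1.23 -1.7 ]
```

apply_moves:
  plan:
    - [[0,0,0],[0,0,0.02],0]
    - [[0,0,0],[0,0,0.02],0]
    - [[0,0,0],[0,0,0.02],0]
    - [[0,0,0],[0,0,0],0]

```text
t: 7.6
position: [0.484, 0.0515, 0.0545]
tcp_rot: [-0.0, -0.037, 0.999, -0.0]
ft_force: [0.4, 0.3, -0.7]
opening: -0.0002
gripper_force: 0.0
```

apply_moves:
  plan:
    - [[0,0,0],[0,0,0.02],0]
    - [[0,0,0],[0,0,0.02],0]
    - [[0,0,0],[0,0,0],0]

```text
t: 7.9
position: [0.484, 0.0515, 0.0526]
tcp_rot: [-0.0, -0.037, 0.999, -0.0]
ft_force: [0.3, -1.0, 0.6]
opening: -0.0002
gripper_force: 0.0
```

```bash
python3 bend.py pics/p3.png|grep scene; python3 go.py
```

```text
scene 0 [(7, 73.6), (45, 73.7), (43, 73.4), (41, 72.9), (48, 73.7), (0, None)]
scene 1 [(39, 72.8), (37, 73.1), (42, 72.8), (43, 73.5), (41, 74.1), (4, 74.4)]
scene 2 [(35, 73.1), (37, 73.7), (39, 73.7), (37, 73.7), (38, 73.5), (3, 73.3)]
t 8.0 pos [0.4841 0.0515 0.0527] F [-0.32 -0.44  0.24] open -0.0002 grip 0.0
toolx [-0.997 -0.073  0.   ] tooly [-0.073  0.997 -0.   ] toolz [-0. -0. -1.] yang 1.644 q [-0.05  0.07  1.85 -0.    1.22 -1.7 ]
```

View pics/p3.png

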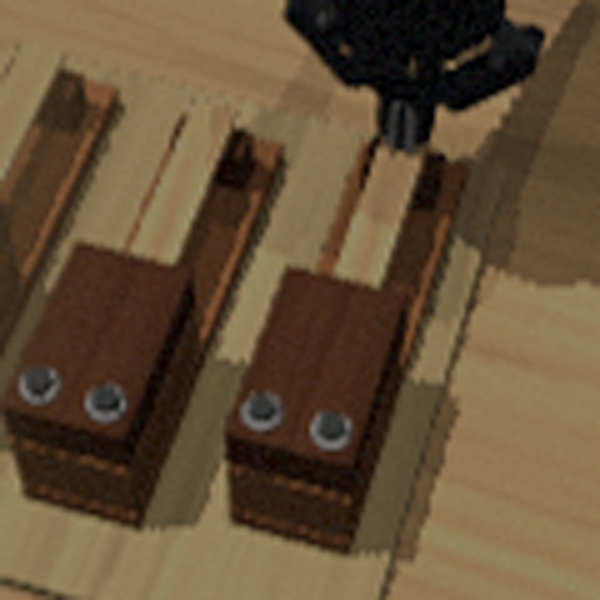

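The fingertip edge is now at crop (402,150), still just above the strip. I'll continue down by feel.

apply_moves:
  plan:
    - [[0,0,0],[0,0,0.02],0]
    - [[0,0,0],[0,0,0.02],0]
    - [[0,0,0],[0,0,0.02],0]
    - [[0,0,0],[0,0,0],0]

```text
t: 8.4
position: [0.484, 0.0515, 0.0496]
tcp_rot: [-0.0, -0.037, 0.999, -0.0]
ft_force: [-0.6, 0.1, 0.9]
opening: -0.0001
gripper_force: 0.4
```

apply_moves:
  plan:
    - [[0,0,0],[0,0,0.02],0]
    - [[0,0,0],[0,0,0.02],0]
    - [[0,0,0],[0,0,0],0]

```text
t: 8.7
position: [0.4841, 0.0515, 0.0477]
tcp_rot: [0.0, -0.037, 0.999, -0.0]
ft_force: [-0.9, 0.0, 2.8]
opening: -0.0001
gripper_force: 1.4
```

apply_moves:
  plan:
    - [[0,0,0],[0,0,0.02],0]
    - [[0,0,0],[0,0,0.02],0]
    - [[0,0,0],[0,0,0],0]

```text
t: 9.0
position: [0.4841, 0.0515, 0.0457]
tcp_rot: [0.0, -0.037, 0.999, -0.0]
ft_force: [-1.1, -1.1, 4.1]
opening: 0.0
gripper_force: 2.4
```

```bash
python3 bend.py|grep scene; python3 go.py
```

```text
scene 0 [(4, 70.5), (56, 70.2), (40, 70.2), (41, 71.2), (42, 72.7), (1, 72.5)]
scene 1 [(38, 72.8), (36, 73.2), (42, 73.1), (38, 73.8), (42, 73.8), (4, 74.8)]
scene 2 [(39, 73.3), (35, 73.3), (39, 73.2), (41, 73.9), (39, 73.6), (3, 74.5)]
t 9.1 pos [0.4841 0.0515 0.0458] F [-1.99  0.67  5.52] open -0.0001 grip 2.4
toolx [-0.997 -0.073 -0.   ] tooly [-0.073  0.997 -0.   ] toolz [ 0. -0. -1.] yang 1.644 q [-0.05  0.08  1.85 -0.    1.21 -1.7 ]
```

The strip bends at about 1 N/mm, so it is sound. Contact came at a TCP reading of about 0.050. I'll go on towards the stop, which I expect at a reading of 0.038 to 0.0395.

apply_moves:
  plan:
    - [[0,0,0],[0,0,0.02],0]
    - [[0,0,0],[0,0,0.02],0]
    - [[0,0,0],[0,0,0.02],0]
    - [[0,0,0],[0,0,0.02],0]
    - [[0,0,0],[0,0,0.01],0]
    - [[0,0,0],[0,0,0],0]

```text
t: 9.7
position: [0.4842, 0.0515, 0.0415]
tcp_rot: [0.0, -0.037, 0.999, -0.0]
ft_force: [-2.6, -0.5, 9.4]
opening: 0.0003
gripper_force: 4.6
```

apply_moves:
  plan:
    - [[0,0,0],[0,0,0.01],0]
    - [[0,0,0],[0,0,0.01],0]
    - [[0,0,0],[0,0,0],0]

```text
t: 10.0
position: [0.4843, 0.0515, 0.0406]
tcp_rot: [0.0, -0.037, 0.999, -0.0]
ft_force: [-2.2, -1.0, 10.2]
opening: 0.0
gripper_force: 5.1
```

```bash
python3 bend.py|grep scene; python3 go.py
```

```text
scene 0 [(2, 66.4), (60, 66.6), (39, 67.0), (40, 68.8), (39, 71.0), (0, None)]
scene 1 [(39, 72.9), (38, 73.0), (40, 73.2), (41, 73.4), (43, 73.3), (2, 74.6)]
scene 2 [(37, 73.1), (36, 73.7), (39, 74.2), (36, 73.3), (37, 73.7), (4, 74.4)]
t 10.1 pos [0.4843 0.0515 0.0407] F [-3.01  0.46  9.78] open 0.0002 grip 5.1
toolx [-0.997 -0.073 -0.001] tooly [-0.073  0.997 -0.   ] toolz [ 0.001 -0.    -1.   ] yang 1.644 q [-0.05  0.09  1.86 -0.    1.19 -1.7 ]
```

apply_moves:
  plan:
    - [[0,0,0],[0,0,0.01],0]
    - [[0,0,0],[0,0,0.01],0]
    - [[0,0,0],[0,0,0],0]

```text
t: 10.4
position: [0.4844, 0.0515, 0.0397]
tcp_rot: [0.0, -0.037, 0.999, -0.0]
ft_force: [-2.6, 0.1, 11.4]
opening: 0.0001
gripper_force: 5.6
```

apply_moves:
  plan:
    - [[0,0,0],[0,0,0.01],0]
    - [[0,0,0],[0,0,0],0]

```text
t: 10.6
position: [0.4844, 0.0515, 0.0392]
tcp_rot: [0.0, -0.037, 0.999, -0.0]
ft_force: [-3.0, 0.6, 11.0]
opening: 0.0001
gripper_force: 5.8
```

apply_moves:
  plan:
    - [[0,0,0],[0,0,0.01],0]
    - [[0,0,0],[0,0,0],0]

```text
t: 10.8
position: [0.4845, 0.0515, 0.0389]
tcp_rot: [0.001, -0.037, 0.999, -0.0]
ft_force: [-3.8, 0.7, 13.4]
opening: 0.0001
gripper_force: 6.9
```

The force jumped and the motion stalled, so the strip is on its stop. I'll nudge 0.1 mm, hold, then release gently.

apply_moves:
  plan:
    - [[0,0,0],[0,0,0.002],0]
    - [[0,0,0],[0,0,0],0]
    - [[0,0,0],[0,0,0],0]
    - [[0,0,0],[0,0,0],0]
    - [[0,0,0],[0,0,0],0]
    - [[0,0,0],[0,0,0],0]
    - [[0,0,0],[0,0,0],0]
    - [[0,0,0],[0,0,0],0]
    - [[0,0,0],[0,0,0],0]

```text
t: 11.7
position: [0.4845, 0.0515, 0.0388]
tcp_rot: [0.001, -0.037, 0.999, -0.0]
ft_force: [-2.6, -0.1, 14.4]
opening: 0.0002
gripper_force: 7.2
```

apply_moves:
  plan:
    - [[0,0,0],[0,0,-0.05],0]
    - [[0,0,0],[0,0,-0.1],0]
    - [[0,0,0],[0,0,-0.1],0]
    - [[0,0,0],[0,0,-0.1],0]
    - [[0,0,0],[0,0,-0.2],0]
    - [[0,0,0],[0,0,-0.4],0]
    - [[0,0,0],[0,0,0],0]
    - [[0,0,0],[0,0,0],0]

```text
t: 12.5
position: [0.4842, 0.0515, 0.086]
tcp_rot: [0.0, -0.037, 0.999, -0.0]
ft_force: [0.2, 0.1, -0.4]
opening: 0.0002
gripper_force: 0.0
```

```bash
python3 bend.py|grep scene; python3 go.py ".508,-.048,.055" ".508,-.048,.052"
```

```text
scene 0 [(41, 73.4), (38, 73.2), (40, 73.7), (41, 73.5), (45, 73.6), (1, 77.0)]
scene 1 [(39, 73.2), (38, 73.1), (42, 74.0), (42, 73.5), (40, 73.6), (4, 73.6)]
scene 2 [(36, 73.2), (36, 73.4), (39, 73.4), (40, 73.2), (42, 73.5), (3, 74.7)]
t 12.6 pos [0.4838 0.0515 0.0852] F [0.09 0.25 0.22] open 0.0001 grip 0.0
toolx [-0.997 -0.073  0.001] tooly [-0.073  0.997  0.   ] toolz [-0.001 -0.    -1.   ] yang 1.644 q [-0.05  0.04  1.81 -0.    1.29 -1.7 ]
.508,-.048,.055 tool shift/0.05: [-0.338 -2.021  0.603]
.508,-.048,.052 tool shift/0.05: [-0.338 -2.021  0.663]
```

The left strip is sound, taking about 11 N to the stop, and it sprang back. Next is the middle strip.

apply_moves:
  plan:
    - [[0,0,0],[-0.085,-0.4,0],0]
    - [[0,0,0],[-0.085,-0.4,0],0]
    - [[0,0,0],[-0.085,-0.4,0],0]
    - [[0,0,0],[-0.085,-0.4,0],0]
    - [[0,0,0],[0,-0.42,0],0]
    - [[0,0,0],[0,0,0.3],0]
    - [[0,0,0],[0,0,0.3],0]
    - [[0,0,0],[0,0,0.06],0]
    - [[0,0,0],[0,0,0],0]
    - [[0,0,0],[0,0,0],0]

```text
t: 13.6
position: [0.5086, -0.0479, 0.0531]
tcp_rot: [0.0, -0.037, 0.999, -0.0]
ft_force: [-0.2, -0.2, -0.1]
opening: 0.0003
gripper_force: 0.0
```

apply_moves:
  plan:
    - [[0,0,0],[0,0,0.02],0]
    - [[0,0,0],[0,0,0.02],0]
    - [[0,0,0],[0,0,0.02],0]
    - [[0,0,0],[0,0,0.02],0]
    - [[0,0,0],[0,0,0.02],0]
    - [[0,0,0],[0,0,0],0]

```text
t: 14.2
position: [0.5084, -0.048, 0.0475]
tcp_rot: [-0.0, -0.037, 0.999, -0.0]
ft_force: [1.1, -0.7, 2.0]
opening: -0.0002
gripper_force: 0.5
```

```bash
python3 bend.py|grep scene; python3 go.py ".508,-.048,.041"
```

```text
scene 0 [(33, 73.4), (42, 72.9), (43, 73.5), (40, 74.0), (44, 73.3), (3, 75.4)]
scene 1 [(5, 73.1), (51, 71.8), (40, 71.8), (37, 72.6), (45, 72.8), (2, 73.4)]
scene 2 [(37, 73.3), (34, 74.2), (36, 73.9), (41, 73.8), (40, 73.3), (3, 74.2)]
t 14.3 pos [ 0.5084 -0.048   0.0476] F [-0.17  0.28  1.02] open 0.0001 grip 0.5
toolx [-0.997 -0.073 -0.   ] tooly [-0.073  0.997 -0.   ] toolz [ 0. -0. -1.] yang 1.644 q [-0.24  0.13  1.8  -0.    1.22 -1.89]
.508,-.048,.041 tool shift/0.05: [ 0.009 -0.     0.133]
```

apply_moves:
  plan:
    - [[0,0,0],[0,0,0.02],0]
    - [[0,0,0],[0,0,0.02],0]
    - [[0,0,0],[0,0,0.02],0]
    - [[0,0,0],[0,0,0.02],0]
    - [[0,0,0],[0,0,0.02],0]
    - [[0,0,0],[0,0,0.02],0]
    - [[0,0,0],[0,0,0.02],0]
    - [[0,0,0],[0,0,0],0]

```text
t: 15.1
position: [0.5086, -0.048, 0.0406]
tcp_rot: [0.0, -0.037, 0.999, -0.0]
ft_force: [2.8, 1.3, 3.2]
opening: 0.0002
gripper_force: 1.8
```

apply_moves:
  plan:
    - [[0,0,0],[0,0,0.01],0]
    - [[0,0,0],[0,0,0.01],0]
    - [[0,0,0],[0,0,0],0]

```text
t: 15.4
position: [0.5085, -0.048, 0.0396]
tcp_rot: [0.0, -0.037, 0.999, -0.0]
ft_force: [2.1, 0.1, 4.0]
opening: -0.0
gripper_force: 2.0
```

apply_moves:
  plan:
    - [[0,0,0],[0,0,0.01],0]
    - [[0,0,0],[0,0,0],0]

```text
t: 15.6
position: [0.5085, -0.048, 0.0392]
tcp_rot: [0.0, -0.037, 0.999, -0.0]
ft_force: [2.8, 0.5, 5.6]
opening: -0.0005
gripper_force: 2.5
```

apply_moves:
  plan:
    - [[0,0,0],[0,0,0.006],0]
    - [[0,0,0],[0,0,0],0]
    - [[0,0,0],[0,0,0],0]

```text
t: 15.9
position: [0.5086, -0.048, 0.039]
tcp_rot: [0.0, -0.037, 0.999, -0.0]
ft_force: [1.8, 0.6, 7.1]
opening: 0.0002
gripper_force: 3.5
```

On the stop, taking about 4 N to get there, so this is the weak strip. I'll hold and release.

apply_moves:
  plan:
    - [[0,0,0],[0,0,0],0]
    - [[0,0,0],[0,0,0],0]
    - [[0,0,0],[0,0,0],0]
    - [[0,0,0],[0,0,0],0]
    - [[0,0,0],[0,0,0],0]
    - [[0,0,0],[0,0,0],0]
    - [[0,0,0],[0,0,0],0]

```text
t: 16.6
position: [0.5086, -0.048, 0.039]
tcp_rot: [0.0, -0.037, 0.999, -0.0]
ft_force: [1.4, 0.2, 6.7]
opening: 0.0
gripper_force: 3.5
```

apply_moves:
  plan:
    - [[0,0,0],[0,0,-0.05],0]
    - [[0,0,0],[0,0,-0.1],0]
    - [[0,0,0],[0,0,-0.1],0]
    - [[0,0,0],[0,0,-0.1],0]
    - [[0,0,0],[0,0,-0.2],0]
    - [[0,0,0],[0,0,-0.4],0]
    - [[0,0,0],[0,0,0],0]
    - [[0,0,0],[0,0,0],0]

```text
t: 17.4
position: [0.5085, -0.048, 0.0868]
tcp_rot: [0.0, -0.037, 0.999, -0.0]
ft_force: [0.2, 0.3, -1.0]
opening: 0.0002
gripper_force: 0.0
```

```bash
python3 bend.py|grep scene; python3 go.py ".505,-.148,.0525"
```

```text
scene 0 [(42, 73.2), (37, 73.5), (42, 73.5), (42, 73.5), (42, 73.4), (3, 74.2)]
scene 1 [(38, 73.4), (37, 72.9), (40, 73.0), (40, 73.7), (40, 73.8), (5, 74.7)]
scene 2 [(38, 73.4), (34, 72.8), (38, 74.0), (37, 74.0), (38, 73.5), (3, 74.1)]
t 17.5 pos [ 0.5081 -0.0479  0.0859] F [ 0.46 -0.62  0.08] open -0.0003 grip 0.0
toolx [-0.997 -0.073  0.001] tooly [-0.073  0.997  0.   ] toolz [-0.001  0.    -1.   ] yang 1.644 q [-0.24  0.09  1.75 -0.    1.3  -1.89]
.505,-.148,.0525 tool shift/0.05: [ 0.207 -1.992  0.668]
```

apply_moves:
  plan:
    - [[0,0,0],[0.05,-0.4,0],0]
    - [[0,0,0],[0.05,-0.4,0],0]
    - [[0,0,0],[0.05,-0.4,0],0]
    - [[0,0,0],[0.05,-0.4,0],0]
    - [[0,0,0],[0,-0.4,0],0]
    - [[0,0,0],[0,0,0.3],0]
    - [[0,0,0],[0,0,0.3],0]
    - [[0,0,0],[0,0,0.07],0]
    - [[0,0,0],[0,0,0],0]
    - [[0,0,0],[0,0,0],0]

```text
t: 18.5
position: [0.506, -0.1484, 0.0533]
tcp_rot: [0.0, -0.037, 0.999, -0.0]
ft_force: [0.4, 0.1, 0.6]
opening: 0.0001
gripper_force: 0.0
```

apply_moves:
  plan:
    - [[0,0,0],[0,0,0.02],0]
    - [[0,0,0],[0,0,0.02],0]
    - [[0,0,0],[0,0,0.02],0]
    - [[0,0,0],[0,0,0.02],0]
    - [[0,0,0],[0,0,0.02],0]
    - [[0,0,0],[0,0,0],0]

```text
t: 19.1
position: [0.5058, -0.1485, 0.0478]
tcp_rot: [0.0, -0.037, 0.999, -0.0]
ft_force: [0.5, 0.2, 3.4]
opening: -0.0001
gripper_force: 1.3
```

apply_moves:
  plan:
    - [[0,0,0],[0,0,0.02],0]
    - [[0,0,0],[0,0,0.02],0]
    - [[0,0,0],[0,0,0.02],0]
    - [[0,0,0],[0,0,0.02],0]
    - [[0,0,0],[0,0,0.02],0]
    - [[0,0,0],[0,0,0],0]

```text
t: 19.7
position: [0.5059, -0.1485, 0.043]
tcp_rot: [0.0, -0.037, 0.999, -0.0]
ft_force: [-1.2, 0.7, 8.4]
opening: 0.0001
gripper_force: 3.9
```

```bash
python3 bend.py|grep scene; python3 go.py
```

```text
scene 0 [(36, 73.4), (40, 73.9), (42, 73.6), (42, 73.4), (48, 73.4), (2, 74.2)]
scene 1 [(36, 72.9), (38, 73.2), (42, 73.4), (41, 73.0), (42, 73.4), (4, 72.8)]
scene 2 [(8, 70.8), (50, 68.4), (34, 68.5), (36, 69.8), (37, 72.4), (2, 72.4)]
t 19.8 pos [ 0.5059 -0.1485  0.0431] F [-1.06  0.33  7.81] open -0.0 grip 3.9
toolx [-0.997 -0.073 -0.   ] tooly [-0.073  0.997 -0.   ] toolz [ 0.001 -0.    -1.   ] yang 1.644 q [-0.43  0.17  1.76 -0.    1.21 -2.08]
```

apply_moves:
  plan:
    - [[0,0,0],[0,0,0.02],0]
    - [[0,0,0],[0,0,0.02],0]
    - [[0,0,0],[0,0,0.02],0]
    - [[0,0,0],[0,0,0],0]

```text
t: 20.2
position: [0.5061, -0.1485, 0.0403]
tcp_rot: [0.0, -0.037, 0.999, -0.0]
ft_force: [-1.0, 1.4, 11.3]
opening: -0.0001
gripper_force: 5.4
```

apply_moves:
  plan:
    - [[0,0,0],[0,0,0.01],0]
    - [[0,0,0],[0,0,0.006],0]
    - [[0,0,0],[0,0,0],0]

```text
t: 20.5
position: [0.5062, -0.1485, 0.0396]
tcp_rot: [0.001, -0.037, 0.999, -0.0]
ft_force: [-2.2, 2.2, 11.4]
opening: -0.0003
gripper_force: 5.8
```

apply_moves:
  plan:
    - [[0,0,0],[0,0,0.006],0]
    - [[0,0,0],[0,0,0],0]

```text
t: 20.7
position: [0.5062, -0.1485, 0.0393]
tcp_rot: [0.001, -0.037, 0.999, -0.0]
ft_force: [-1.2, 1.5, 11.5]
opening: -0.0002
gripper_force: 5.9
```

apply_moves:
  plan:
    - [[0,0,0],[0,0,0.008],0]
    - [[0,0,0],[0,0,0],0]

```text
t: 20.9
position: [0.5062, -0.1486, 0.0391]
tcp_rot: [0.001, -0.037, 0.999, -0.0]
ft_force: [-2.1, 2.0, 13.3]
opening: 0.0002
gripper_force: 6.8
```

apply_moves:
  plan:
    - [[0,0,0],[0,0,0.004],0]
    - [[0,0,0],[0,0,0],0]

```text
t: 21.1
position: [0.5063, -0.1486, 0.039]
tcp_rot: [0.001, -0.037, 0.999, -0.0]
ft_force: [-1.9, 1.8, 14.3]
opening: -0.0001
gripper_force: 7.6
```

The right strip is on its stop and sound. I'll hold it, release it and rise.

apply_moves:
  plan:
    - [[0,0,0],[0,0,0],0]
    - [[0,0,0],[0,0,0],0]
    - [[0,0,0],[0,0,0],0]
    - [[0,0,0],[0,0,0],0]
    - [[0,0,0],[0,0,0],0]
    - [[0,0,0],[0,0,0],0]
    - [[0,0,0],[0,0,0],0]
    - [[0,0,0],[0,0,0],0]

```text
t: 21.9
position: [0.5062, -0.1486, 0.039]
tcp_rot: [0.001, -0.037, 0.999, -0.0]
ft_force: [-2.0, 2.1, 14.8]
opening: -0.0002
gripper_force: 7.5
```

apply_moves:
  plan:
    - [[0,0,0],[0,0,-0.05],0]
    - [[0,0,0],[0,0,-0.1],0]
    - [[0,0,0],[0,0,-0.1],0]
    - [[0,0,0],[0,0,-0.1],0]
    - [[0,0,0],[0,0,-0.3],0]
    - [[0,0,0],[0,0,-0.5],0]
    - [[0,0,0],[0,0,-0.5],0]
    - [[0,0,0],[0,0,-0.5],0]
    - [[0,0,0],[0,0,-0.5],0]
    - [[0,0,0],[0,0,-0.3],0]

```text
t: 22.9
position: [0.5059, -0.1485, 0.1875]
tcp_rot: [0.001, -0.037, 0.999, -0.0]
ft_force: [0.9, -0.2, -0.5]
opening: 0.0
gripper_force: 0.0
```

apply_moves:
  plan:
    - [[0,0,0.86],[0,0,0],0.6]
    - [[0,0,0.86],[0,0,0],0.6]
    - [[0,0,0.86],[0,0,0],0.6]
    - [[0,0,0.86],[0,0,0],0.6]
    - [[0,0,0.86],[0,0,0],0.6]
    - [[0,0,0.86],[0,0,0],0.6]
    - [[0,0,0.86],[0,0,0],0.6]
    - [[0,0,0.86],[0,0,0],0.6]
    - [[0,0,0.86],[0,0,0],0.6]
    - [[0,0,0.86],[0,0,0],0.6]

```text
t: 23.9
position: [0.5056, -0.1484, 0.1855]
tcp_rot: [-0.0, 0.463, 0.886, -0.0]
ft_force: [-0.2, -0.0, 0.2]
opening: 0.0511
gripper_force: 0.0
```

apply_moves:
  plan:
    - [[0,0,0.86],[0,0,0],0.6]
    - [[0,0,0.86],[0,0,0],0.6]
    - [[0,0,0.86],[0,0,0],0.6]
    - [[0,0,0.86],[0,0,0],0.6]
    - [[0,0,0.86],[0,0,0],0.6]
    - [[0,0,0.86],[0,0,0],0.6]
    - [[0,0,0],[0,0,0],0.6]
    - [[0,0,0],[0,0,0],0.6]

```text
t: 24.7
position: [0.5056, -0.1484, 0.1855]
tcp_rot: [-0.0, 0.709, 0.706, -0.0]
ft_force: [0.2, 0.6, 0.4]
opening: 0.051
gripper_force: 0.0
```

```bash
python3 bend.py|grep scene; python3 go.py ".423,.323,.2"
```

```text
scene 0 [(38, 73.3), (39, 73.7), (41, 73.6), (44, 73.8), (44, 73.5), (3, 74.2)]
scene 1 [(34, 73.1), (41, 73.4), (42, 73.0), (41, 72.9), (44, 73.7), (3, 74.2)]
scene 2 [(36, 73.0), (36, 73.7), (35, 73.8), (41, 73.9), (36, 73.2), (4, 74.3)]
t 24.8 pos [ 0.5057 -0.1484  0.1856] F [0.56 1.12 0.21] open 0.0511 grip 0.0
toolx [ 0.005  1.    -0.   ] tooly [ 1.    -0.005 -0.   ] toolz [-0. -0. -1.] yang -0.0047 q [-0.43  0.06  1.58 -0.    1.5  -0.43]
.423,.323,.2 tool shift/0.05: [ 9.421 -1.698 -0.289]
```

apply_moves:
  plan:
    - [[0,0,0],[0.48,-0.085,-0.05],0.6]
    - [[0,0,0],[0.48,-0.085,-0.05],0.6]
    - [[0,0,0],[0.48,-0.085,-0.05],0.6]
    - [[0,0,0],[0.48,-0.085,-0.05],0.6]
    - [[0,0,0],[0.48,-0.085,-0.05],0.6]
    - [[0,0,0],[0.48,-0.085,0],0.6]
    - [[0,0,0],[0.48,-0.085,0],0.6]
    - [[0,0,0],[0.48,-0.085,0],0.6]
    - [[0,0,0],[0.48,-0.085,0],0.6]
    - [[0,0,0],[0.48,-0.085,0],0.6]

```text
t: 25.8
position: [0.4647, 0.0928, 0.1981]
tcp_rot: [0.0, 0.709, 0.705, -0.0]
ft_force: [-0.0, 0.7, -0.1]
opening: 0.0515
gripper_force: 0.0
```

apply_moves:
  plan:
    - [[0,0,0],[0.48,-0.085,0],0.6]
    - [[0,0,0],[0.48,-0.085,0],0.6]
    - [[0,0,0],[0.48,-0.085,0],0.6]
    - [[0,0,0],[0.48,-0.085,0],0.6]
    - [[0,0,0],[0.48,-0.085,0],0.6]
    - [[0,0,0],[0.48,-0.085,0],0.6]
    - [[0,0,0],[0.48,-0.085,0],0.6]
    - [[0,0,0],[0.48,-0.085,0],0.6]
    - [[0,0,0],[0,0,0],0.6]
    - [[0,0,0],[0,0,0],0.6]

```text
t: 26.8
position: [0.4322, 0.2843, 0.1979]
tcp_rot: [0.0, 0.709, 0.705, -0.0]
ft_force: [-0.1, 0.5, 0.3]
opening: 0.0511
gripper_force: 0.0
```

```bash
python3 go.py ".423,.323,.2" ".423,.323,.06"
```

```text
t 26.8 pos [0.4322 0.2843 0.1979] F [-0.11  0.5   0.3 ] open 0.0511 grip 0.0
toolx [ 0.005  1.    -0.   ] tooly [ 1.    -0.005 -0.   ] toolz [-0. -0. -1.] yang -0.0048 q [ 0.43  0.03  1.58 -0.    1.53  0.44]
.423,.323,.2 tool shift/0.05: [ 0.774 -0.187 -0.042]
.423,.323,.06 tool shift/0.05: [ 0.775 -0.187  2.758]
```

apply_moves:
  plan:
    - [[0,0,0],[0.39,-0.095,0],0.6]
    - [[0,0,0],[0.39,-0.095,0],0.6]
    - [[0,0,0],[0,0,0.5],0.6]
    - [[0,0,0],[0,0,0.5],0.6]
    - [[0,0,0],[0,0,0.5],0.6]
    - [[0,0,0],[0,0,0.5],0.6]
    - [[0,0,0],[0,0,0.4],0.6]
    - [[0,0,0],[0,0,0.3],0.6]
    - [[0,0,0],[0,0,0],0.6]
    - [[0,0,0],[0,0,0],0.6]

```text
t: 27.8
position: [0.4235, 0.3227, 0.0636]
tcp_rot: [0.0, 0.71, 0.704, -0.0]
ft_force: [0.5, -0.4, 0.1]
opening: 0.0515
gripper_force: 0.0
```

```bash
python3 go.py ".423,.323,.06"; python3 - <<'E'
from h import *
import cv2
im,d=viewer.grab_frame("scene")
cv2.imwrite("pics/g1.png",cv2.resize(im[120:230,320:450,::-1],None,fx=5,fy=5,interpolation=2))
p=viewer.camera_params("scene");K=np.array(p["intrinsics"])
for q in ((.423,.323,.064),(.423,.323,.085),(.423+.025,.323,.09),(.423-.025,.323,.09)):
    c=np.array(p["world_to_cam"])@np.r_[q,1]; print(q,"crop",(K[0,0]*c[0]/-c[2]+K[0,2]-320)*5,(K[1,1]*c[1]/c[2]+K[1,2]-120)*5)
E
```

```text
t 27.8 pos [0.4235 0.3227 0.0636] F [ 0.45 -0.44  0.08] open 0.0515 grip 0.0
toolx [ 0.007  1.    -0.   ] tooly [ 1.    -0.007  0.   ] toolz [ 0. -0. -1.] yang -0.0074 q [ 0.51  0.16  1.73 -0.    1.26  0.51]
.423,.323,.06 tool shift/0.05: [ 0.006 -0.009  0.072]
(0.423, 0.323, 0.064) crop 350.1096429569685 367.5509204662305
(0.423, 0.323, 0.085) crop 362.118259268251 343.0962644561603
(0.448, 0.323, 0.09) crop 356.35285942036603 375.7154606889982
(0.39799999999999996, 0.323, 0.09) crop 373.4803551802844 299.68599453363095
```

View pics/g1.png

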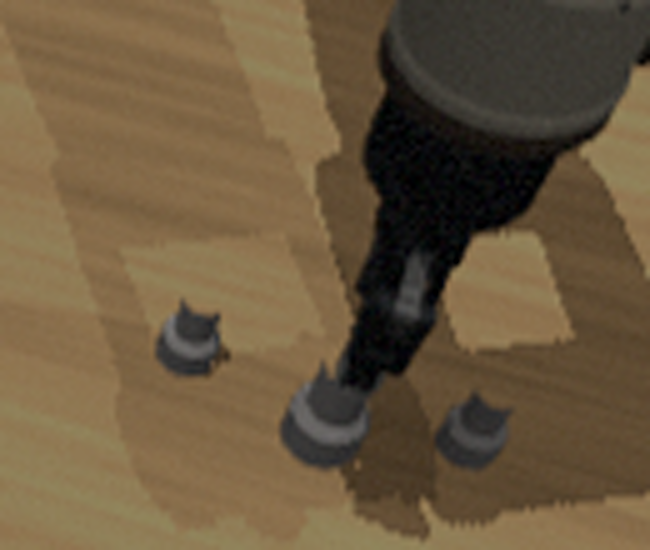

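The weight stands at crop (325,415) and the far finger at (362,380), in line with it and clear of both smaller weights. I'll descend and grip.

apply_moves:
  plan:
    - [[0,0,0],[0,0,0.2],0.6]
    - [[0,0,0],[0,0,0.2],0.6]
    - [[0,0,0],[0,0,0.2],0.6]
    - [[0,0,0],[0,0,0.2],0.6]
    - [[0,0,0],[0,0,0.2],0.6]
    - [[0,0,0],[0,0,0.05],0.6]
    - [[0,0,0],[0,0,0],0.6]
    - [[0,0,0],[0,0,0],0.6]

```text
t: 28.65
position: [0.4233, 0.3233, 0.0108]
tcp_rot: [0.0, 0.71, 0.705, 0.0]
ft_force: [-0.0, -0.9, 0.7]
opening: 0.0515
gripper_force: 0.0
```

apply_moves:
  plan:
    - [[0,0,0],[0,0,0.02],0.6]
    - [[0,0,0],[0,0,0],0.3]
    - [[0,0,0],[0,0,0],0]
    - [[0,0,0],[0,0,0],0]
    - [[0,0,0],[0,0,0],0]
    - [[0,0,0],[0,0,0],0]
    - [[0,0,0],[0,0,0],0]
    - [[0,0,0],[0,0,0],0]

```text
t: 29.45
position: [0.423, 0.3232, 0.0098]
tcp_rot: [-0.0, 0.71, 0.705, -0.0]
ft_force: [-3.4, 0.7, 5.2]
opening: 0.0263
gripper_force: 58.8
```

```bash
python3 go.py; python3 - <<'E'
from h import *
import cv2
im,d=viewer.grab_frame("scene")
cv2.imwrite("pics/g2.png",cv2.resize(im[140:230,320:450,::-1],None,fx=5,fy=5,interpolation=2))
E
```

```text
t 29.45 pos [0.423  0.3232 0.0098] F [-3.42  0.74  5.21] open 0.0263 grip 58.8
toolx [0.007 1.    0.   ] tooly [ 1.    -0.007 -0.   ] toolz [-0.  0. -1.] yang -0.0072 q [0.51 0.21 1.78 0.   1.15 0.51]
```

View pics/g2.png

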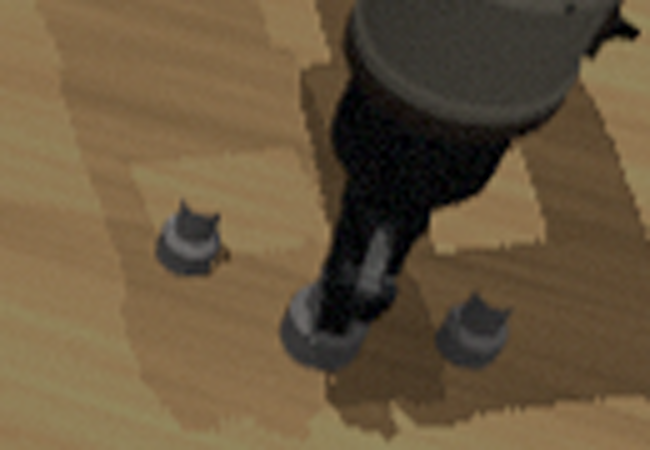

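The fingers hold the grip at crop (345,300) with the opening at 26 mm. I'll lift it and check.

apply_moves:
  plan:
    - [[0,0,0],[0,0,-0.1],0]
    - [[0,0,0],[0,0,-0.3],0]
    - [[0,0,0],[0,0,-0.4],0]
    - [[0,0,0],[0,0,-0.5],0]
    - [[0,0,0],[0,0,-0.5],0]
    - [[0,0,0],[0,0,-0.5],0]
    - [[0,0,0],[0,0,-0.5],0]
    - [[0,0,0],[0,0,-0.4],0]
    - [[0,0,0],[0,0,0],0]
    - [[0,0,0],[0,0,0],0]

```text
t: 30.5
position: [0.423, 0.3231, 0.1689]
tcp_rot: [0.0, 0.71, 0.705, -0.0]
ft_force: [-1.0, -0.6, -3.6]
opening: 0.0263
gripper_force: 59.2
```

```bash
python3 go.py ".653,-.037,.17"; python3 - <<'E'
from h import *
for c in("scene","top"):
    im,d=viewer.grab_frame(c)
    print(c,[(np.round(r["position"],3).tolist(),round(r["p"],2)) for r in viewer.spot_point("weight_center",c)])
    print([(np.round(r["position"],3).tolist(),round(r["p"],2)) for r in viewer.spot_point("pad_a",c)])
    P=cloud(c,d); q=P[(abs(P[...,0]-.423)<.03)&(abs(P[...,1]-.323)<.03)&(P[...,2]>.1)&(d>0)]
    print(len(q),q[q[:,2]<q[:,2].min()+.02].mean(0).round(3) if len(q) else "",q[:,2].min() if len(q) else "")
    q=P[(abs(P[...,0]-.423)<.03)&(abs(P[...,1]-.323)<.03)&(P[...,2]>.012)&(P[...,2]<.075)&(d>0)]; print("left on bench",len(q))
E
```

```text
t 30.5 pos [0.423  0.3231 0.1689] F [-0.97 -0.56 -3.63] open 0.0263 grip 59.2
toolx [ 0.007  1.    -0.   ] tooly [ 1.    -0.007 -0.   ] toolz [-0. -0. -1.] yang -0.0072 q [ 0.51  0.08  1.59 -0.    1.47  0.51]
.653,-.037,.17 tool shift/0.05: [-7.168  4.652 -0.021]
scene [([0.421, 0.322, 0.188], 0.52), ([0.401, 0.4, 0.024], 0.45)]
[([0.646, -0.033, 0.107], 0.86), ([0.626, 0.065, 0.106], 0.8), ([0.646, -0.136, 0.108], 0.79)]
1197 [0.439 0.321 0.166] 0.1542827602424447
left on bench 0
top [([0.394, 0.246, 0.028], 0.61)]
[([0.646, -0.138, 0.105], 0.93), ([0.647, -0.035, 0.106], 0.78), ([0.629, 0.062, 0.105], 0.77)]
1154 [0.395 0.295 0.465] 0.4651708280464546
left on bench 0
```

The weight is held upright, with its underside about 0.159 up and 3.6 N on the wrist. I'll carry it to the middle pad at (0.650, -0.036).

apply_moves:
  plan:
    - [[0,0,0],[-0.2,0.1,0],0]
    - [[0,0,0],[-0.4,0.25,0],0]
    - [[0,0,0],[-0.4,0.25,0],0]
    - [[0,0,0],[-0.4,0.25,0],0]
    - [[0,0,0],[-0.4,0.25,0],0]
    - [[0,0,0],[-0.4,0.25,0],0]
    - [[0,0,0],[-0.4,0.25,0],0]
    - [[0,0,0],[-0.4,0.25,0],0]
    - [[0,0,0],[-0.4,0.25,0],0]
    - [[0,0,0],[-0.4,0.25,0],0]

```text
t: 31.8
position: [0.5397, 0.1307, 0.1694]
tcp_rot: [0.0, 0.71, 0.704, -0.0]
ft_force: [0.4, 0.5, -3.6]
opening: 0.0265
gripper_force: 59.2
```

apply_moves:
  plan:
    - [[0,0,0],[-0.4,0.25,0],0]
    - [[0,0,0],[-0.4,0.25,0],0]
    - [[0,0,0],[-0.4,0.25,0],0]
    - [[0,0,0],[-0.4,0.3,0],0]
    - [[0,0,0],[-0.4,0.3,0],0]
    - [[0,0,0],[-0.4,0.3,0],0]
    - [[0,0,0],[-0.4,0.3,0],0]
    - [[0,0,0],[-0.2,0.2,0],0]
    - [[0,0,0],[0,0,0],0]
    - [[0,0,0],[0,0,0],0]

```text
t: 32.8
position: [0.6454, -0.0184, 0.1693]
tcp_rot: [-0.0, 0.71, 0.704, -0.0]
ft_force: [-0.5, 0.7, -2.9]
opening: 0.0266
gripper_force: 59.4
```

```bash
python3 go.py ".650,-.036,.125"
```

```text
t 32.8 pos [ 0.6454 -0.0184  0.1693] F [-0.51  0.68 -2.91] open 0.0266 grip 59.4
toolx [0.007 1.    0.   ] tooly [ 1.    -0.007 -0.001] toolz [-0.001  0.    -1.   ] yang -0.0075 q [-0.15  0.31  1.32  0.    1.51 -0.14]
.650,-.036,.125 tool shift/0.05: [-0.352  0.096  0.885]
```

apply_moves:
  plan:
    - [[0,0,0],[-0.2,0.05,0],0]
    - [[0,0,0],[-0.15,0.05,0],0]
    - [[0,0,0],[0,0,0.2],0]
    - [[0,0,0],[0,0,0.3],0]
    - [[0,0,0],[0,0,0.3],0]
    - [[0,0,0],[0,0,0.16],0]
    - [[0,0,0],[0,0,0],0]
    - [[0,0,0],[0,0,0],0]

```text
t: 33.6
position: [0.6506, -0.0358, 0.1216]
tcp_rot: [-0.0, 0.71, 0.705, -0.0]
ft_force: [-0.3, 0.2, -3.3]
opening: 0.0268
gripper_force: 59.4
```

```bash
python3 go.py ".650,-.036,.115"; python3 - <<'E'
from h import *
import cv2
im,d=viewer.grab_frame("scene")
print([(np.round(r["position"],3).tolist(),round(r["p"],2)) for r in viewer.spot_point("weight_center","scene")])
cv2.imwrite("pics/pl.png",cv2.resize(im[150:270,180:320,::-1],None,fx=5,fy=5,interpolation=2))
E
```

```text
t 33.6 pos [ 0.6506 -0.0358  0.1216] F [-0.28  0.22 -3.28] open 0.0268 grip 59.4
toolx [ 0.007  1.    -0.   ] tooly [ 1.    -0.007 -0.   ] toolz [-0. -0. -1.] yang -0.0071 q [-0.17  0.35  1.37 -0.    1.43 -0.17]
.650,-.036,.115 tool shift/0.05: [-0.003 -0.012  0.133]
[([0.393, 0.248, 0.026], 0.73), ([0.395, 0.399, 0.024], 0.68), ([0.481, 0.049, 0.076], 0.62), ([0.654, -0.034, 0.142], 0.49)]
```

View pics/pl.png

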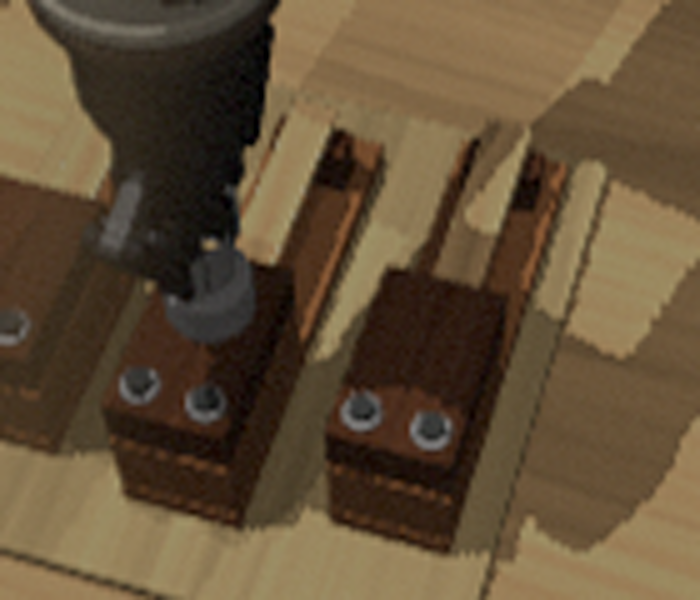

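The weight hangs upright over the middle block at crop (210,305), well ahead of the bolts at (140,383) and (205,400). I'll lower it by feel.

apply_moves:
  plan:
    - [[0,0,0],[0,0,0.04],0]
    - [[0,0,0],[0,0,0.02],0]
    - [[0,0,0],[0,0,0.02],0]
    - [[0,0,0],[0,0,0.02],0]
    - [[0,0,0],[0,0,0],0]

```text
t: 34.2
position: [0.6505, -0.036, 0.1165]
tcp_rot: [-0.0, 0.71, 0.705, -0.0]
ft_force: [0.1, -0.7, -2.7]
opening: 0.0265
gripper_force: 59.4
```

apply_moves:
  plan:
    - [[0,0,0],[0,0,0.01],0]
    - [[0,0,0],[0,0,0.01],0]
    - [[0,0,0],[0,0,0],0]

```text
t: 34.5
position: [0.6505, -0.036, 0.1155]
tcp_rot: [-0.0, 0.71, 0.705, -0.0]
ft_force: [-0.7, 0.5, -3.1]
opening: 0.0262
gripper_force: 59.4
```

apply_moves:
  plan:
    - [[0,0,0],[0,0,0.01],0]
    - [[0,0,0],[0,0,0],0]

```text
t: 34.7
position: [0.6505, -0.036, 0.115]
tcp_rot: [-0.0, 0.71, 0.705, -0.0]
ft_force: [-0.1, -0.1, -3.3]
opening: 0.0264
gripper_force: 59.4
```

apply_moves:
  plan:
    - [[0,0,0],[0,0,0.01],0]
    - [[0,0,0],[0,0,0],0]

```text
t: 34.9
position: [0.6506, -0.036, 0.1149]
tcp_rot: [0.0, 0.71, 0.705, 0.0]
ft_force: [-2.0, -0.4, 1.7]
opening: 0.0263
gripper_force: 59.7
```

It has touched down, so I'll let go and rise.

apply_moves:
  plan:
    - [[0,0,0],[0,0,0],0.4]
    - [[0,0,0],[0,0,0],0.6]
    - [[0,0,0],[0,0,0],0.6]
    - [[0,0,0],[0,0,0],0.6]
    - [[0,0,0],[0,0,0],0.6]
    - [[0,0,0],[0,0,0],0.6]

```text
t: 35.5
position: [0.6506, -0.036, 0.1146]
tcp_rot: [0.0, 0.71, 0.705, -0.0]
ft_force: [0.3, 0.9, -0.3]
opening: 0.0509
gripper_force: 0.0
```

apply_moves:
  plan:
    - [[0,0,0],[0,0,-0.1],0.6]
    - [[0,0,0],[0,0,-0.2],0.6]
    - [[0,0,0],[0,0,-0.3],0.6]
    - [[0,0,0],[0,0,-0.4],0.6]
    - [[0,0,0],[0,0,-0.4],0.6]
    - [[0,0,0],[0,0,-0.4],0.6]
    - [[0,0,0],[0,0,-0.4],0.6]
    - [[0,0,0],[0,0,0],0.6]
    - [[0,0,0],[0,0,0],0.6]

```text
t: 36.4
position: [0.6507, -0.036, 0.2257]
tcp_rot: [0.001, 0.71, 0.705, 0.0]
ft_force: [0.5, -0.8, -0.1]
opening: 0.0512
gripper_force: 0.0
```

```bash
python3 go.py; python3 bend.py|grep scene; python3 - <<'E'
from h import *
import cv2
im,d=viewer.grab_frame("scene")
print([(np.round(r["position"],3).tolist(),round(r["p"],2)) for r in viewer.spot_point("weight_center","scene")])
cv2.imwrite("pics/end.png",cv2.resize(im[110:270,80:320,::-1],None,fx=3,fy=3,interpolation=2))
E
```

```text
t 36.4 pos [ 0.6507 -0.036   0.2257] F [ 0.46 -0.77 -0.11] open 0.0512 grip 0.0
toolx [ 0.007  1.    -0.   ] tooly [ 1.    -0.007  0.001] toolz [ 0.001 -0.    -1.   ] yang -0.0072 q [-0.17  0.31  1.21 -0.    1.62 -0.17]
scene 0 [(35, 73.3), (41, 73.5), (43, 73.6), (41, 73.3), (46, 74.3), (3, 73.9)]
scene 1 [(36, 73.4), (42, 73.1), (38, 73.5), (42, 73.1), (42, 73.2), (2, 74.4)]
scene 2 [(2, 72.0), (12, 74.1), (0, None), (22, 73.5), (38, 73.7), (3, 73.3)]
[([0.391, 0.25, 0.023], 0.72), ([0.395, 0.398, 0.022], 0.68), ([0.652, -0.034, 0.135], 0.61)]
```

View pics/end.png

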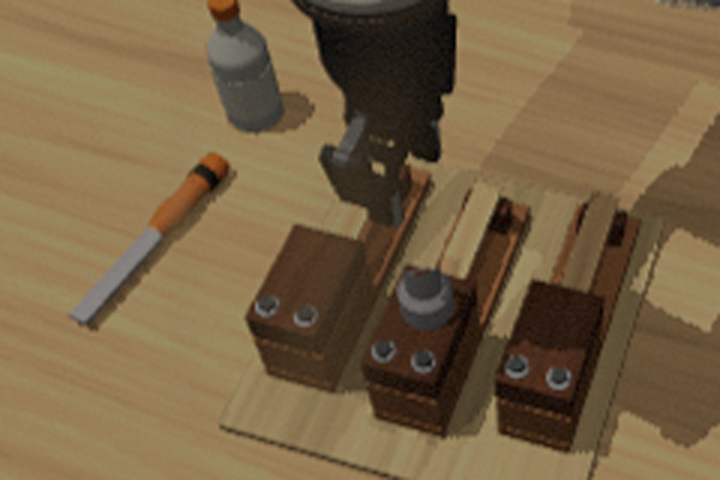

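The weight stands upright on the middle clamp block at crop (427,297). The gripper is clear above it, and the bottle and chisel have not moved.

```bash
python3 -c "
from workcell import bot
print(bot.finish_job())"
```

```text
the job is handed in; nothing more can be done
None
```

I pressed all three strips left to right; the middle one is weak (about 4 N to its stop, the others about 11–12 N), and the largest weight now stands upright on its clamp block, job handed in after about 36 s.

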